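# Find the stamped parts crate and push it over the dispatch line

### The job

Two small slatted crates stand upright on the bench and one of them is stamped underneath. Without picking anything up, push each crate over with the fingers so that it falls away from the robot and lies with its underside facing the robot; only when both lie so, push the one with the blue stamp straight away from the robot until all of it is just past the yellow tape line (no more than about 3 cm beyond), still lying as it fell. Leave the unstamped crate lying on the near side of the line and do not disturb the glue bottle, the wooden knob or the sanding block.

Things in the scene. Friction and masses are not known exactly. Their poses are not given: they have to be found in the camera images.
- crate_p: one of two alike wooden crates, open top, slatted long sides, 60 (x) x 75 (y) x 100 (z) mm, 0.18 to 0.35 kg, loose. Origin at the centre of its underside, level with the bottom of its two runners; own z points up through the open top while it stands, own x away from the robot (give or take 0.1 rad)
- crate_q: the other crate, alike in all but the stamp; same size, origin and axes. The underside of each is a flat floor recessed 5 mm between two runners 11 mm wide along its left and right edges
- crate_p_centre (a point): centre of crate_p, 50 mm from its origin along own z; 30 mm above the bench once the crate lies (60 mm high, 100 mm long, own z pointing away from the robot)
- crate_q_centre (a point): centre of crate_q, 50 mm from its origin along own z; also 30 mm above the bench once it lies
- crate_p_top (a point): centre of the open top of crate_p, 100 mm from its origin along own z. A crate pushed near its top tips about its far bottom edge and falls forward by itself beyond about 31 degrees
- crate_q_top (a point): centre of the open top of crate_q, 100 mm from its origin along own z
- crate_p_end_l (a point): left end of the underside of crate_p, 37.5 mm from its origin along own y
- crate_p_end_r (a point): right end of the underside of crate_p, 37.5 mm from its origin along own -y
- stamp (a point): the stamp: a blue ring of 46 mm with a bar across it, in the middle of the underside of one of the two crates (the crate whose origin it lies beside); not to be seen until that crate is tipped
- dispatch_line: yellow tape line flat on the bench, 250 mm long in y and 20 mm wide in x, no thickness to speak of. Origin at its middle on the bench; own x points away from the robot, across the line, own y along it
- glue_bottle: white glue bottle with orange nozzle, 58 mm across, 162 mm high, bystander; origin at the centre of its underside
- knob: small turned brown wooden knob standing on the bench, 27 mm across, 30 mm high, bystander; origin at the centre of its underside
- sanding_block: brown sanding block, 64 x 107 x 32 mm, long side along own y, between the robot and the crates, bystander; origin at the centre of its underside
Not all that is in view belongs to the job. Leave any purple look-alike of the crate_p alone.

How it is judged (in metres and radians):
On the way:
1. both crates lie tipped over away from the robot, undersides facing the robot, neither over the line (angle between each of crate_p, crate_q's own z axis and vertical above 1.45 rad and z of dispatch_line in the frame of crate_p above 0.03 m and z of dispatch_line in the frame of crate_q above 0.03 m and x of crate_p in the frame of dispatch_line below -0.03 m), for 0.2 s.
At the end, for the whole second after the job is handed in: The stamped crate lies on its far side, at rest on the bench, with its whole underside (both ends) beyond the middle of the tape line, its middle by no more than 50 mm, and its top pointing onward; the other crate also lies on its side at rest, its underside at least 50 mm short of the line (x of each of crate_p_end_l, crate_p_end_r in the frame of dispatch_line above 0 m and x of crate_p_top in the frame of dispatch_line above 0.05 m and x of crate_p in the frame of dispatch_line below 0.05 m and angle between each of crate_p, crate_q's own z axis and vertical above 1.45 rad and height (world z) of crate_p_centre between 0.02 and 0.04 m and height (world z) of crate_q_centre between 0.02 and 0.04 m and x of crate_q in the frame of dispatch_line below -0.05 m and linear speed of each of crate_p, crate_q below 0.02 m/s); the robot touches nothing.
It fails at once if a crate was lifted off the bench (its centre rose above 80 mm; tipping alone takes it to 58 mm) (height (world z) of any of crate_p_centre, crate_q_centre above 0.08 m).
It fails at once if the underside of the unstamped crate was pushed over the line (x of crate_q in the frame of dispatch_line above 0 m).
It fails at once if the stamped crate was pushed over the line before the other was tipped (x of crate_p in the frame of dispatch_line above 0 m and angle between crate_q's own z axis and vertical below 1 rad).
It fails at once if a bystander was moved by more than 30 mm (distance of any of glue_bottle, knob, sanding_block from where it was at the start of the episode above 0.03 m).
It also fails if it takes over 61 s, if anything falls off the work surface, if the arm or the gripper's body presses on something with over 40 N, if the wrist force passes 120 N, or if a joint passes its speed limit or range.

### The arm

A 6-joint arm with a two-finger parallel gripper is mounted at the origin on the work surface; the furniture and walls round the work are solid. World frame = base frame: x ahead of the robot, y to its left, z up, the work surface at z = 0. Lengths are in m, angles in degrees, forces in N, time in s.
With the tool pointing down it reaches from about 0.4 to 0.825 m from the base axis. Payload 7 kg.
Tool frame: the origin (TCP) lies at the very end of the fingers, on their centre line; the grasp point (between the pads) lies r.grip_depth behind it (r.grip_depth is the distance from the TCP to the grasp point, in m); z points along the fingers, y is the direction in which the jaws open and shut (so a half turn about z gives the same grasp; the last joint's range is limited). The gripper opens to 88 mm and grips with 3 to 60 N. Pads are 19 mm wide; open, the fingers measure 130 mm over their backs; the gripper's body (78 mm by 193 mm) begins 47 mm behind the grasp point.
Start: joints at [-59.066, 20.546, 0.682, 0, -70.136, -16.507], TCP at [0.168, -0.654, 0.191] pointing down, gripper open.
Joint ranges: [-176.03, 176.03], [-82.01, 121.73], [-58.28, 71.71], [-173.87, 95.51], [-174.79, -0.11], [-173.66, 173.66]. Speed limits (degrees/s): [136.94, 136.94, 172.46, 180, 180, 180].

### API

Orientations are given as [roll, pitch, yaw] about the fixed x, y, z axes, in that order (R = Rz(yaw) Ry(pitch) Rx(roll)).
In Python, from plant import r gives the robot as it stands. The module is installed in compiled form; this text tells all that it offers.
- The arm moves only by the tool step_arm, never from a script. Its argument "increments" is a list of rows, each a list of 3 entries, a list of its own where there are three numbers: the shift along the tool's x, y, z in m, then the turn, a rotation vector about the tool's x, y, z in rad, then the closure, from 0 (fully open) to 1 (shut). In form: [[[x, y, z], [wx, wy, wz], grip], ...]. A call has 1 to 10 rows; each row is the pose to reach, as a shift and turn from the pose commanded when the call began, along the tool's axes at that moment; what a row does not reach only later rows make up. A row lasts 1/10 s, in which the tool goes at most 50 mm and 8.59 degrees, less where a joint would pass 70% of its speed; a pose out of reach is approached as far as the arm can. A call with a gripper value outside its range is refused whole. The fingers move at their own pace and stop on an object; "force" is the grip in N (left out, the last holds). Time passes only in rows, so rows that repeat a pose let the fingers close. It gives the time, the measured TCP pose, the force and the opening at its end, in the units of the state.
- r.get_state(): the state, without advancing time (a new reading comes with each control period).
- r.capture(name): name is "scene" or "top"; returns a dict with "color" (384x512x3 uint8, red, green, blue), "intrinsics" (3x3 intrinsics, pixels), "k1" (the pictures are not rectified: a ray, as slopes to the right and down, at radius r is drawn at 1 + k1 r^2 times it, then the intrinsics apply), "rvec" (rotation vector, rad) and "tvec" (3), from world to camera coordinates, as OpenCV has them. Camera axes: x right, y down, z forward; pixel columns grow to the right and rows downward; lengths in m; the calibration is good to about 2 mm. A picture is of the moment at which its call begins. There is no depth.
- r.close_job(): hands the job in, once; it reports no verdict.
The state is a dict: "time_s": time; "joints": joint angles; "qd": joint speeds; "joint_torque": joint torques, N m; "tcp_pos": TCP position; "eef_rot": TCP orientation; "contact_force": force on the tool from outside, world axes, zero at the start; "moment": the same for the moment, N m; "gripper_width": finger opening in m.
Only numpy, scipy, OpenCV 4.12 (cv2) and the standard library are available. Lean on these libraries where they do the work, as an engineer would, in place of code of your own. Each camera call takes 0.05 s, during which the arm holds its last target.

## Working session

There is one attempt and no reset: what is moved stays moved. The work goes in short steps, Python scripts to look and compute and a tool call to move; the robot and the scene stay as the last step left them, time stands still between calls to the robot, and variables do not carry over. Pictures are saved under pics/ and viewed, and the job is handed in when it is done.

Besides the shell and the picture viewer there is one more tool, called after "Request:" as name(argument=value, ...), one argument or row to a line, values as JSON. step_arm: Moves the arm, as the interface text tells. Its arguments: {"type":"object","properties":{"increments":{"type":"array","items":{"type":"array"}},"force":{"type":"number"}},"required":["increments"]}

```bash
mkdir -p pics
cat > h.py <<'E'
import numpy as np, cv2
from plant import r
def cap(n,f):
    c=r.capture(n); cv2.imwrite('pics/'+f+'.png',c['color'][:,:,::-1]); 
    np.savez('pics/'+f+'.npz',**{k:c[k] for k in c}); return c
def ray(c,u,v):
    K=np.array(c['intrinsics']); x=(u-K[0,2])/K[0,0]; y=(v-K[1,2])/K[1,1]
    rd=np.hypot(x,y); k=float(c['k1']); q=rd
    for _ in range(30): q=rd/(1+k*q*q)
    s=q/rd if rd>0 else 1
    R=cv2.Rodrigues(np.array(c['rvec'],float))[0]; t=np.array(c['tvec'],float).ravel()
    return -R.T@t, R.T@np.array([x*s,y*s,1])
def onz(c,u,v,z):
    o,d=ray(c,u,v); return o+d*(z-o[2])/d[2]
def proj(c,P):
    R=cv2.Rodrigues(np.array(c['rvec'],float))[0]; p=R@np.array(P,float)+np.array(c['tvec'],float).ravel()
    x,y=p[0]/p[2],p[1]/p[2]; s=1+float(c['k1'])*(x*x+y*y); K=np.array(c['intrinsics'])
    return K[0,0]*x*s+K[0,2],K[1,1]*y*s+K[1,2]
E
python3 - <<'E'
from h import *
for n in('scene','top'):
    c=cap(n,n+'0'); print(n,c['intrinsics'],c['k1'],ray(c,256,192))
s=r.get_state(); print(s, r.grip_depth)
E
```

```text
scene [[486.6809565   0.        247.4301821]
 [  0.        486.6809565 192.7788986]
 [  0.          0.          1.       ]] -0.07865594966378549 (array([0.00267008, 0.30057026, 0.94861465]), array([ 0.47946536, -0.4024887 , -0.78001824]))
top [[412.46819306   0.         257.02451078]
 [  0.         412.46819306 188.22214648]
 [  0.           0.           1.        ]] -0.08498885714045419 (array([ 0.46515177, -0.12560864,  1.07357629]), array([ 0.06487027, -0.00108346, -0.99793824]))
{'time_s': 0.1, 'joints': array([-5.90658726e+01,  2.05879612e+01,  6.39216118e-01, -1.75918842e-02,
       -7.01369174e+01, -1.65085753e+01]), 'qd': array([ 0.03743807, -0.02751903,  0.03893785,  0.06169172,  0.00545076,
       -0.07168858]), 'joint_torque': array([-5.49793804e-04, -5.84164453e+01,  2.93753010e+01,  7.01541334e+00,
        1.02334691e-02, -6.45021896e-05]), 'tcp_pos': array([ 0.16801901, -0.65324169,  0.19021124]), 'eef_rot': array([ 1.79913169e+02, -8.48733566e-03, -1.65580431e+02]), 'contact_force': array([-0.55025648, -0.10413319,  0.16231883]), 'moment': array([0.03495825, 0.05587114, 0.01469427]), 'gripper_width': 0.08763000620042603} 0.0188
```

View pics/scene0.png

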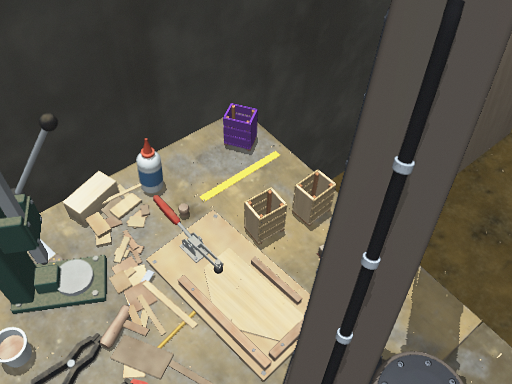

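View pics/top0.png

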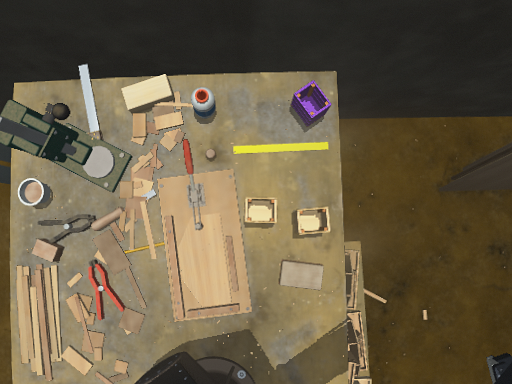

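The top view has wooden crates at (261,210) and (312,221), and a purple look-alike at (311,100) to leave alone. It also shows the tape at (281,148), the knob at (210,154), the bottle at (203,100) and the sanding block at (302,275). Next I'll measure these and enlarge the crate area.

Run:
```python
from h import *
for n in ('top','scene'):
    c=dict(np.load(f'pics/{n}0.npz')); im=c['color']
    hsv=cv2.cvtColor(im,cv2.COLOR_RGB2HSV)
    m=cv2.inRange(hsv,(24,150,150),(34,255,255))
    cs=max(cv2.findContours(m,0,1)[0],key=cv2.contourArea)
    b=cv2.boxPoints(cv2.minAreaRect(cs)); print(n,'line',[onz(c,*p,0)[:2].round(4) for p in b], np.mean([onz(c,*p,0)[:2] for p in b],0))
c=dict(np.load('pics/top0.npz')); im=c['color']
crop=im[130:310,185:365]
cv2.imwrite('pics/crop0.png',cv2.resize(crop[:,:,::-1],None,fx=4,fy=3.3,interpolation=cv2.INTER_CUBIC)[:600])
s=dict(np.load('pics/scene0.npz'))
cv2.imwrite('pics/crop1.png',cv2.resize(s['color'][150:270,225:345][:,:,::-1],None,fx=5,fy=5,interpolation=cv2.INTER_CUBIC))
for u,v,z in((210,154,.03),(203,96,.16),(302,275,.032),(282,261,.032),(323,263,.032),(279,286,.032),(321,290,.032),(338,72,0),(342,240,0),(311,100,.1)): print(u,v,onz(c,u,v,z).round(3))
```

```text
top line [array([ 0.6588, -0.0691]), array([ 0.6641, -0.3179]), array([ 0.6436, -0.318 ]), array([ 0.6384, -0.0696])] [ 0.65123755 -0.1936371 ]
scene line [array([ 0.6428, -0.0735]), array([ 0.6423, -0.0792]), array([ 0.641 , -0.0789]), array([ 0.6414, -0.0732])] [ 0.64187264 -0.07622598]
210 154 [ 0.634 -0.012  0.03 ]
203 96 [ 0.746 -0.012  0.16 ]
302 275 [ 0.321 -0.236  0.032]
282 261 [ 0.358 -0.187  0.032]
323 263 [ 0.35  -0.29   0.032]
279 286 [ 0.296 -0.178  0.032]
321 290 [ 0.282 -0.283  0.032]
338 72 [ 0.853 -0.357  0.   ]
342 240 [ 0.404 -0.347  0.   ]
311 100 [ 0.748 -0.266  0.1  ]
```

View pics/crop0.png

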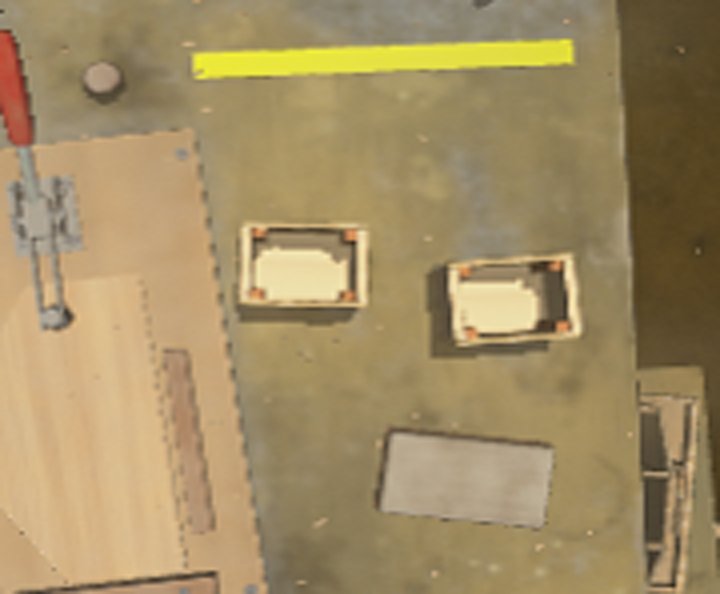

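View pics/crop1.png

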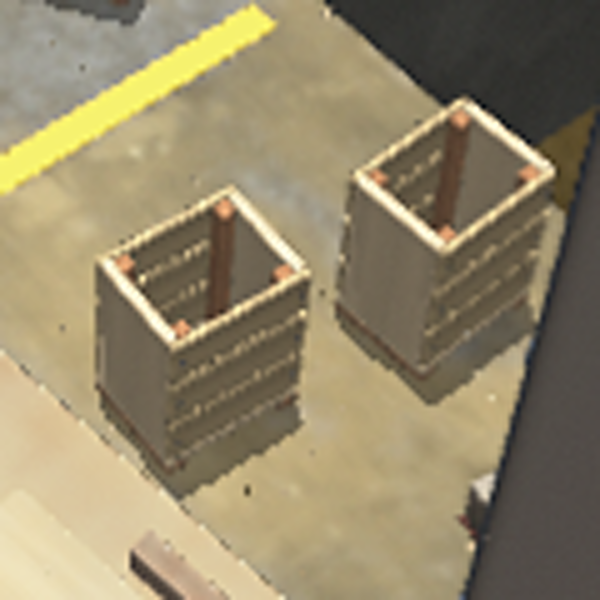

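The enlarged crop confirms two pale wooden slatted crates, neither of them purple. Their top corners are at about (245,198)-(277,222) and (297,210)-(330,232), and the sanding block is on the near side of the right-hand crate. Now I'll convert the top corners to world positions.

Run:
```python
from h import *
c=dict(np.load('pics/top0.npz'));s=dict(np.load('pics/scene0.npz'))
for nm,q in(('A',[(241,225),(369,225),(367,305),(238,305)]),('B',[(447,264),(575,255),(581,336),(455,345)])):
    P=np.array([onz(c,185+a/4,130+b/3.3,.1) for a,b in q]); print(nm,P.round(3).tolist(),P.mean(0).round(4))
    print([np.linalg.norm(P[i]-P[(i+1)%4]).round(3) for i in range(4)], 'scene px top',np.round(proj(s,P.mean(0)),1))
    e=(P[1]-P[0]+P[2]-P[3]); print('yaw',np.degrees(np.arctan2(e[0],-e[1])))
# scene corners
for nm,q in(('A',[(97,262),(232,187),(310,270),(175,348)]),('B',[(355,175),(462,98),(553,172),(445,250)])):
    P=np.array([onz(s,225+a/5,150+b/5,.1) for a,b in q]); print(nm,P.round(3).tolist(),P.mean(0).round(4))
```

```text
A [[0.515, -0.101, 0.1], [0.512, -0.176, 0.1], [0.455, -0.174, 0.1], [0.457, -0.098, 0.1]] [ 0.4849 -0.1371  0.1   ]
[np.float64(0.076), np.float64(0.057), np.float64(0.076), np.float64(0.057)] scene px top [267.1 203.1]
yaw -1.5940702447175836
B [[0.483, -0.222, 0.1], [0.487, -0.298, 0.1], [0.43, -0.299, 0.1], [0.425, -0.224, 0.1]] [ 0.4564 -0.2607  0.1   ]
[np.float64(0.076), np.float64(0.058), np.float64(0.075), np.float64(0.058)] scene px top [317.2 184.6]
yaw 3.1822178984883087
A [[0.517, -0.099, 0.1], [0.514, -0.173, 0.1], [0.456, -0.17, 0.1], [0.46, -0.097, 0.1]] [ 0.4867 -0.1348  0.1   ]
B [[0.485, -0.222, 0.1], [0.489, -0.292, 0.1], [0.431, -0.294, 0.1], [0.428, -0.225, 0.1]] [ 0.4584 -0.2583  0.1   ]
```

```bash
cat >> h.py <<'E'
from scipy.spatial.transform import Rotation as Ro
def to(pos,yaw,p0=None,e0=None):
    s=r.get_state(); p=np.array(s['tcp_pos'] if p0 is None else p0); R=Ro.from_euler('xyz',s['eef_rot'] if e0 is None else e0,degrees=True)
    T=Ro.from_euler('xyz',[180,0,yaw],degrees=True)
    print('now',p.round(4),np.round(s['eef_rot'],2),'shift',(R.inv().apply(np.array(pos)-p)).round(4),'rot',(R.inv()*T).as_rotvec().round(4),'f',s['contact_force'].round(1),'w',round(s['gripper_width'],4),'t',s['time_s'])
E
python3 -c "
from h import *
to([.385,-.264,.19],-176.8)"
```

```text
now [ 0.168  -0.6532  0.1902] [ 1.7991e+02 -1.0000e-02 -1.6558e+02] shift [-0.3071  0.3229  0.0007] rot [ 0.0015 -0.0003  0.1958] f [-0.6 -0.1  0.2] w 0.0876 t 0.1
```

Request:
step_arm(
  increments=[
    [[-0.03,0.032,0],[0,0,0.03],1],
    [[-0.06,0.064,0],[0,0,0.06],1],
    [[-0.09,0.096,0],[0,0,0.09],1],
    [[-0.12,0.128,0],[0,0,0.12],1],
    [[-0.15,0.16,0],[0,0,0.15],1],
    [[-0.18,0.192,0],[0,0,0.18],1],
    [[-0.21,0.224,0],[0,0,0.196],1],
    [[-0.24,0.256,0],[0,0,0.196],1],
    [[-0.275,0.29,0],[0,0,0.196],1],
    [[-0.307,0.323,0],[0,0,0.196],1],
  ],
  force=10,
)

```text
time_s: 1.1
tcp_pos: [0.3855, -0.2626, 0.1911]
eef_rot: [180.0, 0.0, -176.8]
contact_force: [1.8, -0.7, 0.1]
gripper_width: 0.0133
```

```bash
python3 -c "
from h import *
to([.385,-.264,.088],-176.8)
cap('top','top1')"
```

```text
now [ 0.3855 -0.2626  0.1911] [ 1.8000e+02  1.0000e-02 -1.7681e+02] shift [ 0.0006 -0.0014  0.1031] rot [ 0.0001  0.0002 -0.0002] f [ 1.8 -0.7  0.1] w 0.0133 t 1.1
```

View pics/top1.png

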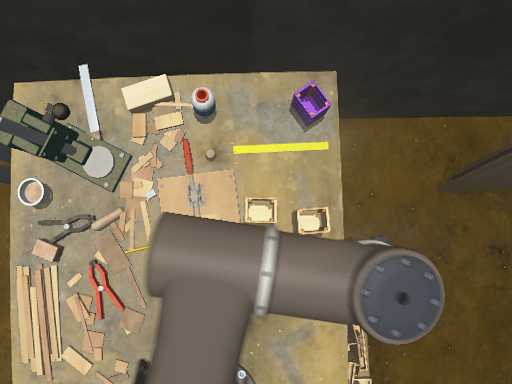

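Request:
step_arm(
  increments=[
    [[0,-0.001,0.03],[0,0,0],1],
    [[0,-0.001,0.06],[0,0,0],1],
    [[0,-0.001,0.09],[0,0,0],1],
    [[0,-0.001,0.103],[0,0,0],1],
    [[-0.01,-0.001,0.103],[0,0,0],1],
    [[-0.02,-0.001,0.103],[0,0,0],1],
    [[-0.028,-0.001,0.103],[0,0,0],1],
    [[-0.034,-0.001,0.103],[0,0,0],1],
    [[-0.038,-0.001,0.103],[0,0,0],1],
    [[-0.042,-0.001,0.103],[0,0,0],1],
  ],
)

```text
time_s: 2.15
tcp_pos: [0.4275, -0.263, 0.0884]
eef_rot: [-180.0, 0.0, -176.8]
contact_force: [0.5, -0.0, -1.1]
gripper_width: 0.0006
```

```bash
python3 -c "
from h import *
cap('top','top2');c=cap('scene','scene2')
print(r.get_state()['contact_force'])
cv2.imwrite('pics/crop2.png',cv2.resize(c['color'][130:280,225:375][:,:,::-1],None,fx=4,fy=4))"
```

```text
[-0.29004105  0.71080138  0.28979012]
```

View pics/crop2.png

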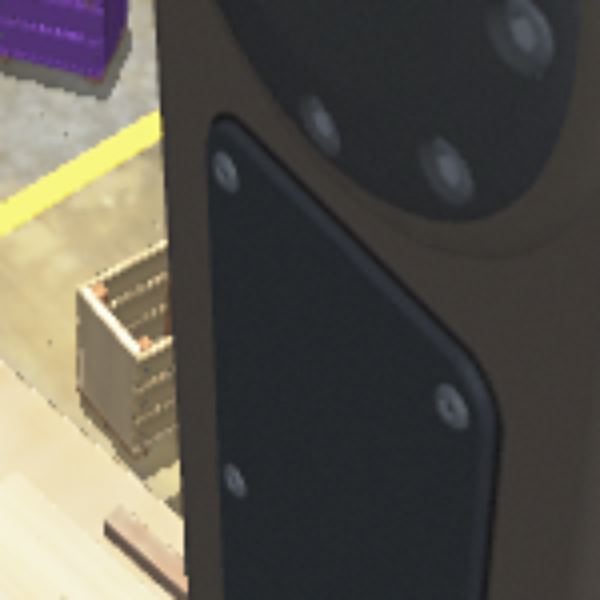

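View pics/top2.png

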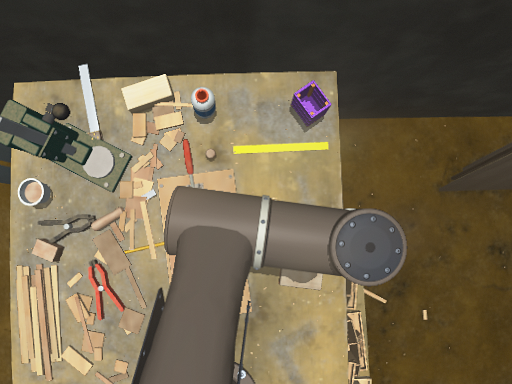

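Request:
step_arm(
  increments=[
    [[-0.005,0,0],[0,0,0],1],
    [[-0.01,0,0],[0,0,0],1],
    [[-0.015,0,0],[0,0,0],1],
    [[-0.02,0,0],[0,0,0],1],
    [[-0.025,0,0],[0,0,0],1],
    [[-0.03,0,0],[0,0,0],1],
  ],
)

```text
time_s: 2.85
tcp_pos: [0.4574, -0.2613, 0.088]
eef_rot: [180.0, -0.0, -176.8]
contact_force: [0.0, 0.2, -0.1]
gripper_width: 0.0008
```

Request:
step_arm(
  increments=[
    [[-0.006,0,0],[0,0,0],1],
    [[-0.011,0,0],[0,0,0],1],
    [[-0.016,0,0],[0,0,0],1],
    [[-0.021,0,0],[0,0,0],1],
    [[-0.021,0,0],[0,0,0],1],
  ],
)

```text
time_s: 3.35
tcp_pos: [0.4786, -0.2602, 0.088]
eef_rot: [-180.0, 0.0, -176.8]
contact_force: [0.3, -0.2, 0.3]
gripper_width: 0.0004
```

Request:
step_arm(
  increments=[
    [[0.04,0,-0.01],[0,0,0],1],
    [[0.075,0,-0.04],[0,0,0],1],
    [[0.075,0.03,-0.08],[0,0,0.04],1],
    [[0.075,0.06,-0.1],[0,0,0.084],1],
    [[0.072,0.09,-0.1],[0,0,0.084],1],
    [[0.07,0.121,-0.1],[0,0,0.084],1],
    [[0.07,0.121,-0.1],[0,0,0.084],1],
  ],
)

```text
time_s: 4.05
tcp_pos: [0.4012, -0.141, 0.1887]
eef_rot: [180.0, 0.1, 178.5]
contact_force: [0.0, -0.0, -0.3]
gripper_width: 0.0001
```

```bash
python3 -c "
from h import *
to([.415,-.135,.088],178.4)
c=cap('scene','scene3');cap('top','top3')"
```

```text
now [ 0.4012 -0.141   0.1887] [1.7995e+02 1.0000e-01 1.7853e+02] shift [-0.0135  0.0063  0.1007] rot [0.0008 0.0018 0.0023] f [ 0.  -0.  -0.3] w 0.0001 t 4.05
```

View pics/top3.png

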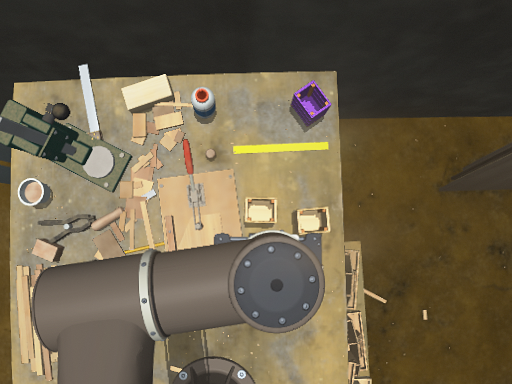

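View pics/scene3.png

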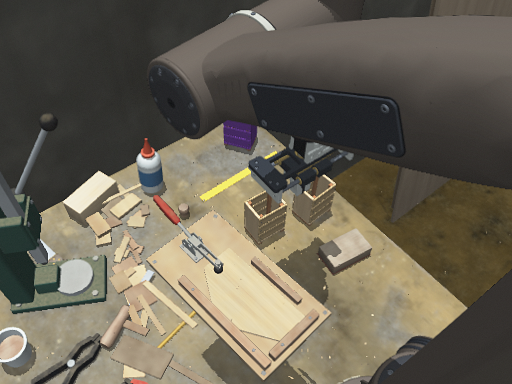

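```bash
python3 -c "
from h import *
s=dict(np.load('pics/scene3.npz'));t=dict(np.load('pics/top3.npz'))
print(proj(s,[.4012,-.141,.1887]),proj(s,[.4012,-.141,.255]))
a=s['color'][130:280,225:375];b=t['color'][160:310,225:375]
cv2.imwrite('pics/crop3.png',cv2.resize(np.hstack([a,b])[:,:,::-1],(800,400),interpolation=2))"
```

```text
(np.float64(297.23671450518304), np.float64(201.5390252482088)) (np.float64(300.30666602790365), np.float64(179.87453024684683))
```

View pics/crop3.png

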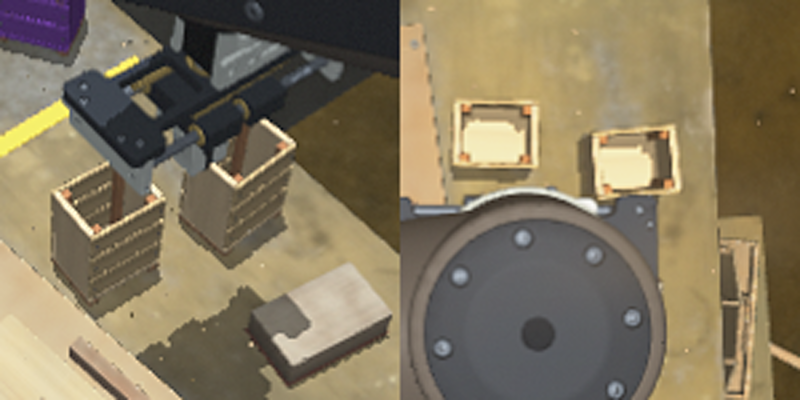

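```bash
python3 -c "
from h import *
s=dict(np.load('pics/scene3.npz'))
a=s['color'][150:225,245:345].copy()
a=cv2.resize(a,None,fx=8,fy=8,interpolation=cv2.INTER_CUBIC)
for P in ([.4012,-.141,.1887],[.4012,-.12,.1887],[.4012,-.162,.1887],[.4012,-.141,.2075],[.4012,-.141,.2547],[.4012,-.097,.1887],[.4012,-.185,.1887]):
    u,v=proj(s,P); cv2.circle(a,(int((u-245)*8+4),int((v-150)*8+4)),4,(255,0,0),-1)
cv2.imwrite('pics/crop4.png',a[:,:,::-1])"
```

```text
(no output)
```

View pics/crop4.png

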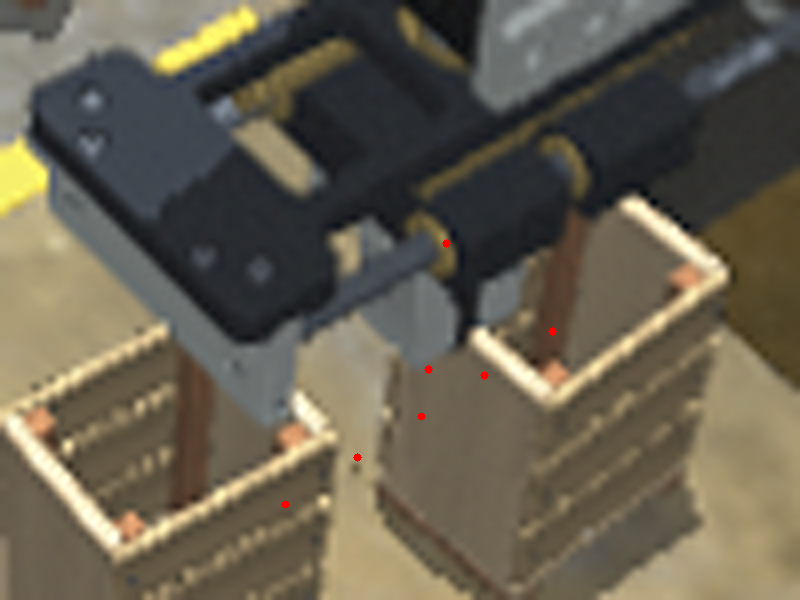

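```bash
python3 -c "
from h import *
s=dict(np.load('pics/scene3.npz'))
a=s['color'][130:225,225:345].copy()
k=6
a=cv2.resize(a,None,fx=k,fy=k,interpolation=cv2.INTER_CUBIC)
def box(x0,x1,y0,y1,z0,z1,col):
    C=[(x,y,z) for x in(x0,x1) for y in(y0,y1) for z in (z0,z1)]
    p=[proj(s,(.4012+c[0],-.141+c[1],.1887+c[2])) for c in C]
    p=[(int((u-225)*k+3),int((v-130)*k+3)) for u,v in p]
    for i in range(8):
        for j in range(i):
            if sum(C[i][q]!=C[j][q] for q in range(3))==1: cv2.line(a,p[i],p[j],col,1)
box(-.039,.039,-.0965,.0965,.066,.1,(255,0,0))
box(-.0095,.0095,-.021,.021,0,.066,(0,255,0))
cv2.imwrite('pics/crop5.png',a[:,:,::-1])"
```

```text
(no output)
```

View pics/crop5.png

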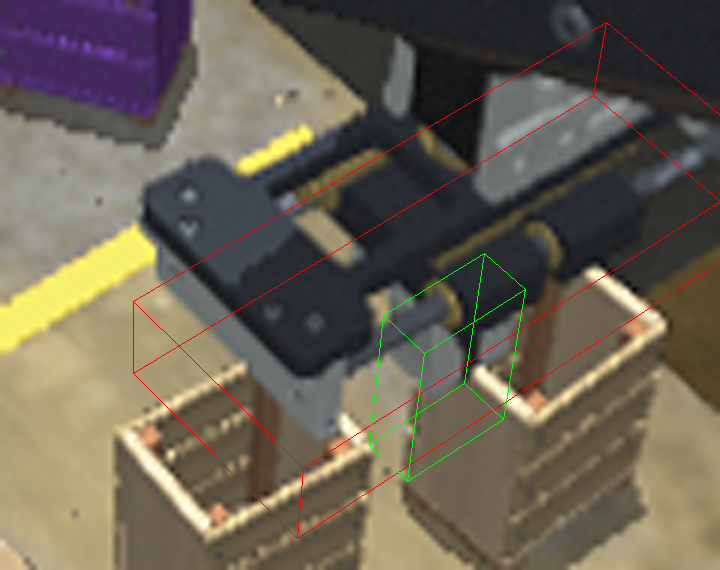

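The picture shows crate B still standing exactly where it was. The fingertips also look higher than the reported TCP, about 8 px up, so they may have passed over it. I'll go down behind crate A and measure the fingertip height from pictures before pushing again.

Request:
step_arm(
  increments=[
    [[0,0.006,0.03],[0,0,0],1],
    [[0,0.006,0.06],[0,0,0],1],
    [[0,0.006,0.09],[0,0,0],1],
    [[0,0.006,0.1],[0,0,0],1],
    [[0,0.006,0.1],[0,0,0],1],
  ],
)

```text
time_s: 4.65
tcp_pos: [0.4003, -0.1381, 0.087]
eef_rot: [-180.0, -0.2, 178.3]
contact_force: [-0.5, -0.8, 0.4]
gripper_width: 0.0005
```

```bash
python3 -c "
from h import *
s=cap('scene','scene4')
st=r.get_state();print(st['tcp_pos'],st['joints'])
p=st['tcp_pos'];a=s['color'][130:230,225:345].copy()
k=6
a=cv2.resize(a,None,fx=k,fy=k,interpolation=cv2.INTER_CUBIC)
for dz in(0,.0188,.066):
    u,v=proj(s,p+[0,0,dz]); print(u,v); cv2.circle(a,(int((u-225)*k+3),int((v-130)*k+3)),3,(255,0,0),-1)
cv2.imwrite('pics/crop6.png',a[:,:,::-1])"
```

```text
[ 0.40143466 -0.13797195  0.08822138] [ 7.92077418e+00  2.29849954e+00 -3.77400147e+01  3.16042434e-02
 -5.00365362e+01 -9.95883471e+01]
292.0046747326459 230.89064380833346
292.70879190176015 225.86148499371447
294.56579559220415 212.56830292112917
```

View pics/crop6.png

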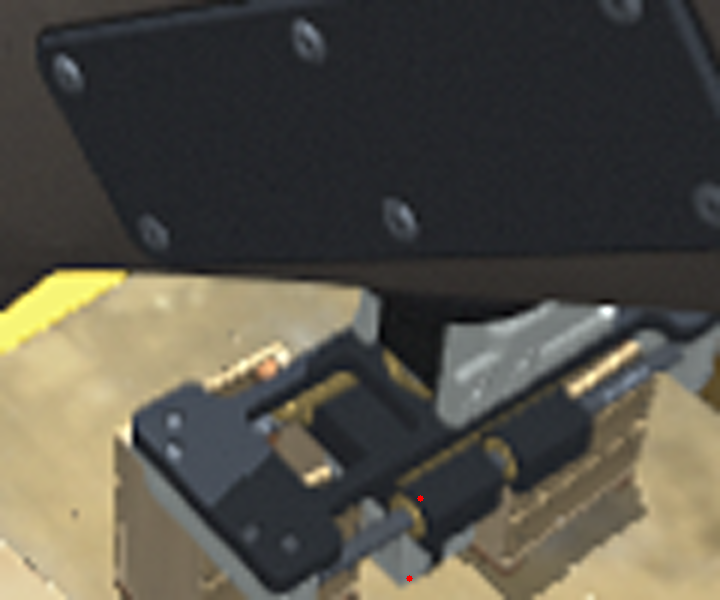

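```bash
python3 -c "
from h import *
s=dict(np.load('pics/scene4.npz'))
a=s['color'][180:255,245:345].copy()
k=8
a=cv2.resize(a,None,fx=k,fy=k,interpolation=cv2.INTER_CUBIC)
for dz in(0,.0188,.066):
    u,v=proj(s,np.array([.4014,-.138,.0882])+[0,0,dz]); cv2.circle(a,(int((u-245)*k+3),int((v-180)*k+3)),3,(255,0,0),-1)
cv2.imwrite('pics/crop7.png',a[:,:,::-1])"
```

```text
(no output)
```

View pics/crop7.png

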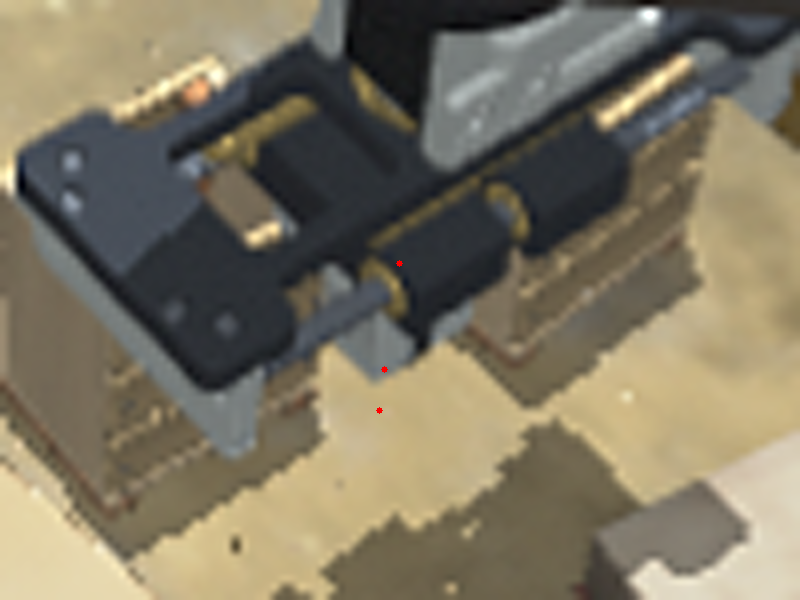

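```bash
python3 -c "
from h import *
from scipy.optimize import least_squares as L
a=dict(np.load('pics/scene3.npz'));b=dict(np.load('pics/scene4.npz'))
A=np.array([.4012,-.141,.1887]);B=np.array([.4014,-.138,.0882])
def off(pa,pb):
    f=lambda o:np.r_[np.subtract(proj(a,A+o),pa),np.subtract(proj(b,B+o),pb)]
    s=L(f,[0,0,.05]);return s.x.round(3),s.fun.round(2)
for q in [((256.5,162.5),(254,200)),((256.5,168.1),(254,205.6)),((270.6,182.1),(266.5,219)),((277.5,183.5),(273.5,220.5))]: print(off(*q))
print('finger',off((245+425/8-.4,150+365/8-.4),(245+380/8-.4,180+380/8-.4)))
# plate bottom tip
print('plate',off((245+275/8-.4,150+425/8-.4),(245+238/8-.4,180+455/8-.4)))
g=[a['color'][150:225,245:345],b['color'][180:255,245:345]]
"
```

```text
(array([0.023, 0.089, 0.154]), array([ 0.,  0., -0., -0.]))
(array([0.011, 0.098, 0.157]), array([ 0.02,  0.  , -0.02, -0.  ]))
(array([-0.025,  0.098,  0.155]), array([-0.13, -0.01,  0.14,  0.01]))
(array([-0.035,  0.091,  0.156]), array([ 0.24,  0.03, -0.26, -0.03]))
finger (array([-0.021,  0.024,  0.06 ]), array([-0.01, -0.  ,  0.01,  0.  ]))
plate (array([-0.039,  0.089,  0.108]), array([-0.09, -0.01,  0.1 ,  0.01]))
```

Request:
step_arm(
  increments=[
    [[0,0,0.02],[0,0,0],1],
    [[0,0,0.04],[0,0,0],1],
    [[0,0,0.05],[0,0,0],1],
    [[0,0,0.06],[0,0,0],1],
    [[0,0,0.06],[0,0,0],1],
  ],
)

```text
time_s: 5.2
tcp_pos: [0.4014, -0.1374, 0.0278]
eef_rot: [-180.0, -0.0, 178.4]
contact_force: [-0.1, 0.5, 0.4]
gripper_width: 0.0002
```

```bash
python3 -c "
from h import *
s=cap('scene','scene5')
st=r.get_state();print(st['tcp_pos'],st['contact_force'])
p=st['tcp_pos'];a=s['color'][190:265,245:345].copy()
k=8
a=cv2.resize(a,None,fx=k,fy=k,interpolation=cv2.INTER_CUBIC)
for dz in(0,.0188,.066):
    u,v=proj(s,p+[0,0,dz]); print(u,v); cv2.circle(a,(int((u-245)*k+3),int((v-190)*k+3)),3,(255,0,0),-1)
cv2.imwrite('pics/crop8.png',a[:,:,::-1])"
```

```text
[ 0.40163772 -0.13739982  0.02829437] [1.090019   0.44530487 0.09889214]
289.6307081142575 246.0729962249933
290.273127124093 241.47767809051862
291.9643230043589 229.35573888518584
```

View pics/crop8.png

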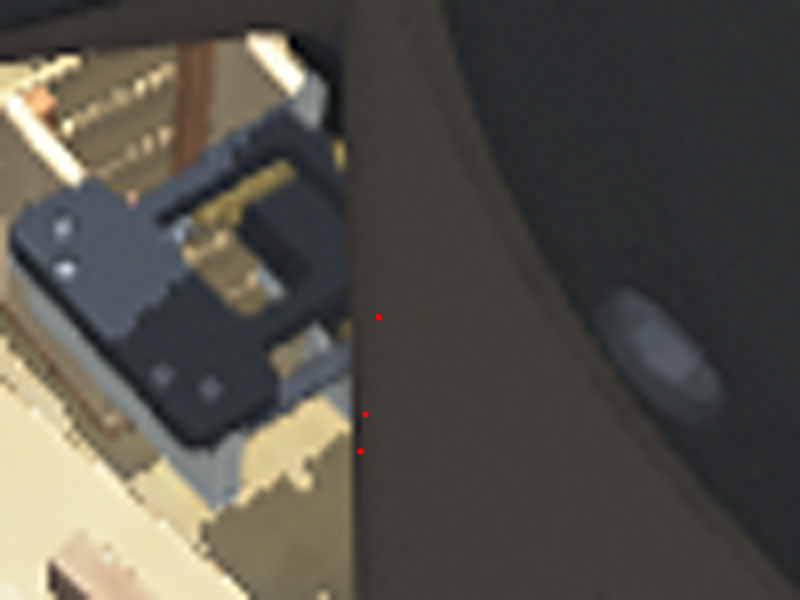

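Request:
step_arm(
  increments=[
    [[0,0,0.006],[0,0,0],1],
    [[0,0,0.012],[0,0,0],1],
    [[0,0,0.018],[0,0,0],1],
    [[0,0,0.021],[0,0,0],1],
    [[0,0,0.024],[0,0,0],1],
    [[0,0,0.024],[0,0,0],1],
  ],
)

```text
time_s: 5.85
tcp_pos: [0.4011, -0.1373, 0.0036]
eef_rot: [-180.0, -0.1, 178.4]
contact_force: [0.5, -0.4, 0.5]
gripper_width: 0.0005
```

Request:
step_arm(
  increments=[
    [[0,0,0.002],[0,0,0],1],
    [[0,0,0.004],[0,0,0],1],
    [[0,0,0.006],[0,0,0],1],
    [[0,0,0.007],[0,0,0],1],
    [[0,0,0.007],[0,0,0],1],
  ],
)

```text
time_s: 6.35
tcp_pos: [0.4019, -0.1375, -0.0018]
eef_rot: [-180.0, 0.1, 178.4]
contact_force: [-7.2, 4.5, 19.7]
gripper_width: 0.0003
```

```bash
python3 -c "
from h import *
s=cap('scene','scene6');cap('top','top6')
st=r.get_state();print(st['tcp_pos'],st['contact_force'],st['moment'],st['joints'],st['time_s'])
cv2.imwrite('pics/crop9.png',cv2.resize(s['color'][150:270,220:380][:,:,::-1],None,fx=5,fy=5))"
```

```text
[ 0.40193047 -0.13745541 -0.00176107] [-7.61467316  4.46419201 20.36460861] [-0.40596282  1.55534045 -0.49350752] [ 7.99740365e+00  1.05893254e+01 -4.41372758e+01  5.73211769e-02
 -3.52087372e+01 -9.96476920e+01] 6.45
```

View pics/crop9.png

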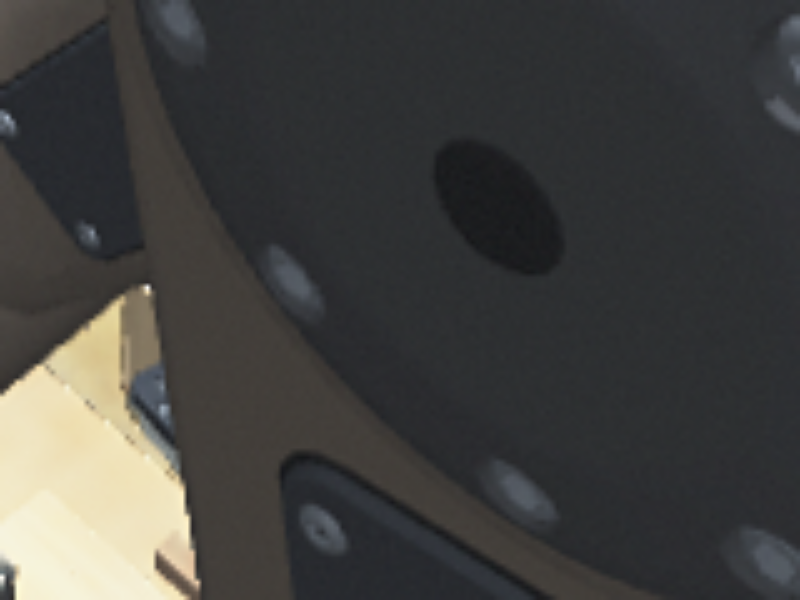

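View pics/top6.png

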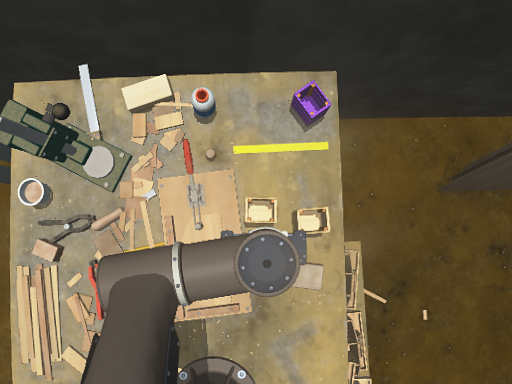

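Request:
step_arm(
  increments=[
    [[0,0,-0.03],[0,0,0],1],
    [[0,0,-0.07],[0,0,0],1],
    [[0,0,-0.11],[0,0,0],1],
    [[0,0,-0.15],[0,0,0],0],
    [[0,0,-0.19],[0,0,0],0],
    [[0,0,-0.23],[0,0,0],0],
    [[0,0,-0.26],[0,0,0],0],
    [[0,0,-0.26],[0,0,0],0],
  ],
)

```text
time_s: 7.25
tcp_pos: [0.4037, -0.1376, 0.2614]
eef_rot: [-180.0, 0.4, 178.4]
contact_force: [-0.3, -0.4, 0.0]
gripper_width: 0.0346
```

```bash
python3 -c "
from h import *
s=cap('scene','scene7')
st=r.get_state();print(st['tcp_pos'],st['contact_force'],st['moment'],st['gripper_width'],st['time_s'])
a=s['color'][90:290,200:400].copy();k=4
a=cv2.resize(a,(800,600),interpolation=2)
for d in([0,0,0],[0,.044,0],[0,-.044,0],[0,0,.066]):
  u,v=proj(s,st['tcp_pos']+d); cv2.circle(a,(int((u-200)*4),int((v-90)*3)),3,(255,0,0),-1)
cv2.imwrite('pics/crop10.png',a[:,:,::-1])"
```

```text
[ 0.40250807 -0.13722269  0.25887552] [ 0.17637496  0.62076837 -1.49707886] [-0.02137243  0.03676337  0.01378875] 0.03892405937895748 7.3
```

View pics/crop10.png

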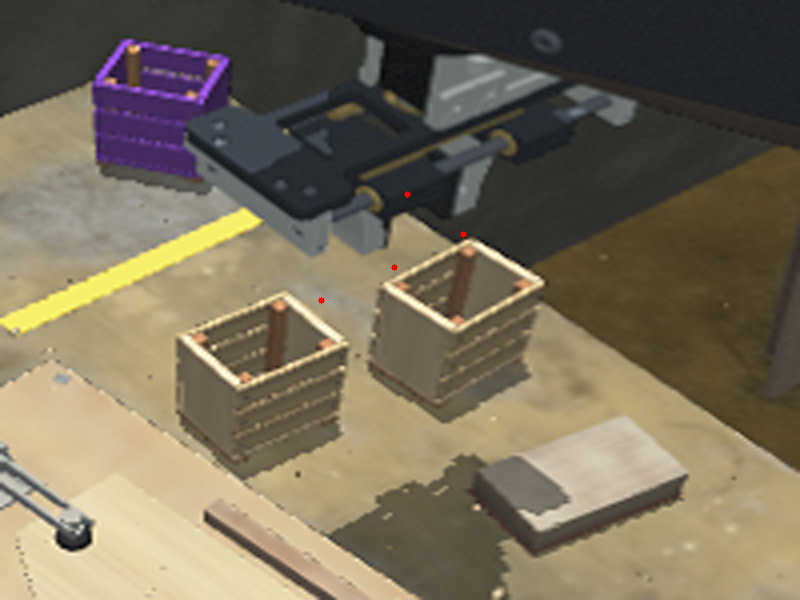

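Request:
step_arm(
  increments=[
    [[0,0,0.04],[0,0,0],1],
    [[0,0,0.08],[0,0,0],1],
    [[0,0,0.12],[0,0,0],1],
    [[0,0,0.16],[0,0,0],1],
    [[0,0,0.19],[0,0,0],1],
    [[-0.015,0,0.19],[0,0,0],1],
    [[-0.03,0,0.19],[0,0,0],1],
    [[-0.04,0,0.19],[0,0,0],1],
    [[-0.045,0,0.19],[0,0,0],1],
    [[-0.05,0,0.19],[0,0,0],1],
  ],
)

```text
time_s: 8.3
tcp_pos: [0.4524, -0.1387, 0.0677]
eef_rot: [180.0, 0.1, 178.4]
contact_force: [0.6, 0.1, -0.4]
gripper_width: 0.0003
```

```bash
python3 -c "
from h import *
s=cap('scene','scene8')
st=r.get_state();print(st['tcp_pos'],st['contact_force'],st['moment'],st['gripper_width'],st['time_s'])
a=s['color'][130:280,200:350].copy()
a=cv2.resize(a,(600,600),interpolation=2)
cv2.imwrite('pics/crop11.png',a[:,:,::-1])"
```

```text
[ 0.45291022 -0.13868706  0.06766605] [ 1.27423565 -0.44422305  0.9226095 ] [-0.00977175 -0.20144332 -0.04912459] 0.0007379444126249101 8.35
```

View pics/crop11.png

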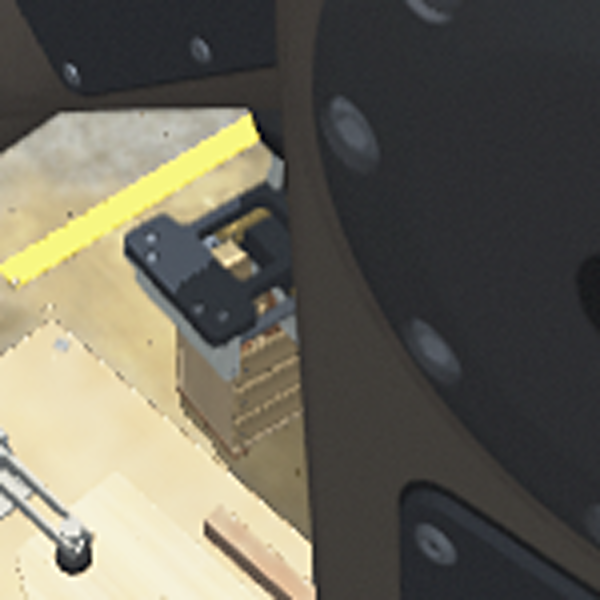

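Request:
step_arm(
  increments=[
    [[-0.005,0,0],[0,0,0],1],
    [[-0.01,0,0],[0,0,0],1],
    [[-0.015,0,0],[0,0,0],1],
    [[-0.02,0,0],[0,0,0],1],
    [[-0.02,0,0],[0,0,0],1],
  ],
)

```text
time_s: 8.85
tcp_pos: [0.4721, -0.1393, 0.0671]
eef_rot: [-180.0, 0.0, 178.4]
contact_force: [0.1, -0.7, 0.4]
gripper_width: 0.0004
```

```bash
python3 -c "
from h import *
s=cap('scene','scene9');t=cap('top','top9')
for i in range(1):
  st=r.get_state();print(st['tcp_pos'],st['contact_force'],st['moment'],st['gripper_width'],st['time_s'])
a=s['color'][130:280,200:350].copy()
a=cv2.resize(np.hstack([a,t['color'][130:280,200:350]]),(800,400),interpolation=2)
cv2.imwrite('pics/crop12.png',a[:,:,::-1])"
```

```text
[ 0.47131821 -0.13927963  0.06690513] [-0.62186523 -0.24011139 -0.28600795] [-0.03138462 -0.02368779 -0.00787224] 0.0005832711206145416 8.95
```

View pics/crop12.png

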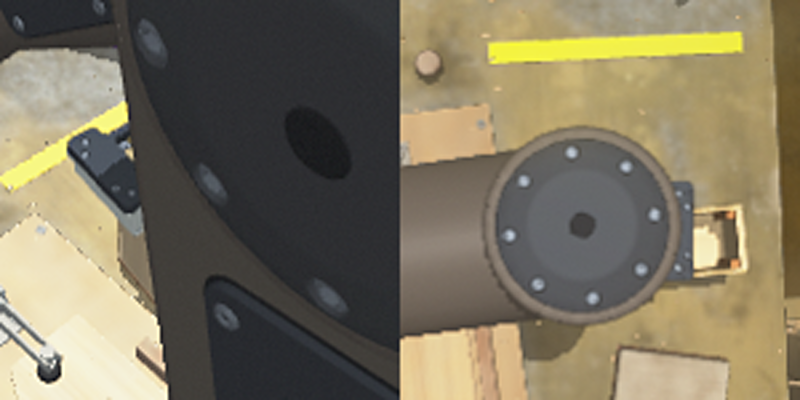

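```bash
python3 -c "
from h import *
t=dict(np.load('pics/top9.npz'))
f=lambda a,b:(200+(a-400)/2.667,130+b/2.667)
for a,b in((692,181),(693,280)):
  for z in(.17,.222,.26): print(a,b,z,onz(t,*f(a,b),z).round(3))
print('flange',onz(t,*f(583,225),.067+.35).round(3),onz(t,*f(583,225),.067+.5).round(3))
st=r.get_state();print(st['joints'])
"
```

```text
692 181 0.17 [ 0.508 -0.244  0.17 ]
692 181 0.222 [ 0.505 -0.237  0.222]
692 181 0.26 [ 0.503 -0.232  0.26 ]
693 280 0.17 [ 0.427 -0.242  0.17 ]
693 280 0.222 [ 0.429 -0.235  0.222]
693 280 0.26 [ 0.43 -0.23  0.26]
flange [ 0.472 -0.145  0.417] [ 0.47  -0.141  0.567]
[ 6.50455065e+00  1.03509813e+01 -3.16394811e+01 -4.65928855e-03
 -4.80304313e+01 -9.81243797e+01]
```

```bash
python3 -c "
from h import *
s=dict(np.load('pics/scene7.npz'))
for (a,b) in((365,255),(385,245),(335,235),(462,215),(455,212),(478,200)):
  u,v=200+a/4,90+b/3
  o,d=ray(s,u,v)
  for X in (.393,.4025,.412):
    l=(X-o[0])/d[0]; print((a,b),X,(o+l*d-[.4025,-.1372,.2589]).round(3))
a=s['color'][120:180,270:340]
cv2.imwrite('pics/crop13.png',cv2.resize(a,None,fx=10,fy=10,interpolation=2)[:,:,::-1])
"
```

```text
(365, 255) 0.393 [-0.01   0.031  0.042]
(365, 255) 0.4025 [0.    0.021 0.026]
(365, 255) 0.412 [0.009 0.011 0.01 ]
(385, 245) 0.393 [-0.01   0.019  0.043]
(385, 245) 0.4025 [0.    0.009 0.027]
(385, 245) 0.412 [ 0.009 -0.002  0.011]
(335, 235) 0.393 [-0.01   0.051  0.073]
(335, 235) 0.4025 [0.    0.041 0.058]
(335, 235) 0.412 [0.009 0.032 0.043]
(462, 215) 0.393 [-0.01  -0.028  0.037]
(462, 215) 0.4025 [ 0.    -0.04   0.021]
(462, 215) 0.412 [ 0.009 -0.051  0.005]
(455, 212) 0.393 [-0.01  -0.023  0.043]
(455, 212) 0.4025 [ 0.    -0.034  0.028]
(455, 212) 0.412 [ 0.009 -0.046  0.012]
(478, 200) 0.393 [-0.01  -0.037  0.045]
(478, 200) 0.4025 [ 0.    -0.049  0.029]
(478, 200) 0.412 [ 0.009 -0.06   0.013]
```

View pics/crop13.png

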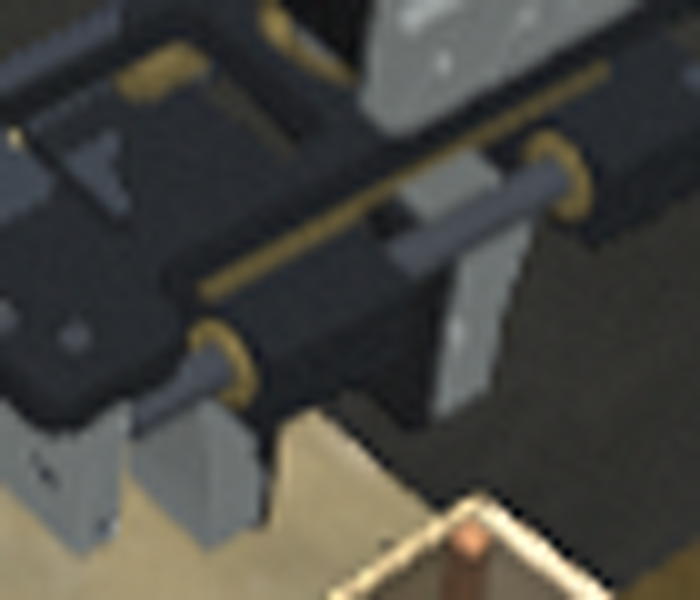

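The moment vector shows that the earlier 20 N contact was about 8 cm off the tool axis. It matches the underside of the gripper body resting on crate B's top left edge, not the fingertips on the bench. Together with the parallax measurement, this puts the fingertips about 40 mm above the reported TCP, so both passes went over the crates. I'll back off and push again about 22 mm lower.

Request:
step_arm(
  increments=[
    [[0.03,0.003,0],[0,0,0],1],
    [[0.055,0.003,0],[0,0,0],1],
    [[0.055,0.003,0.015],[0,0,0],1],
    [[0.055,0.003,0.025],[0,0,0],1],
    [[0.04,0.003,0.025],[0,0,0],1],
    [[0.03,0.003,0.025],[0,0,0],1],
    [[0.022,0.003,0.025],[0,0,0],1],
    [[0.014,0.003,0.025],[0,0,0],1],
    [[0.014,0.003,0.025],[0,0,0],1],
  ],
)

```text
time_s: 9.85
tcp_pos: [0.4589, -0.1359, 0.042]
eef_rot: [-180.0, 0.0, 178.4]
contact_force: [-0.7, -0.1, 0.1]
gripper_width: 0.0005
```

```bash
python3 -c "
from h import *
s=cap('scene','scene10')
st=r.get_state();print(st['tcp_pos'],st['contact_force'],st['moment'],st['time_s'])
a=s['color'][130:280,200:350].copy()
a=cv2.resize(a,(600,600),interpolation=2)
cv2.imwrite('pics/crop14.png',a[:,:,::-1])"
```

```text
[ 0.4579761  -0.13589476  0.04188596] [0.20139947 0.54728315 0.3792539 ] [0.03169923 0.2605929  0.02654103] 9.9
```

View pics/crop14.png

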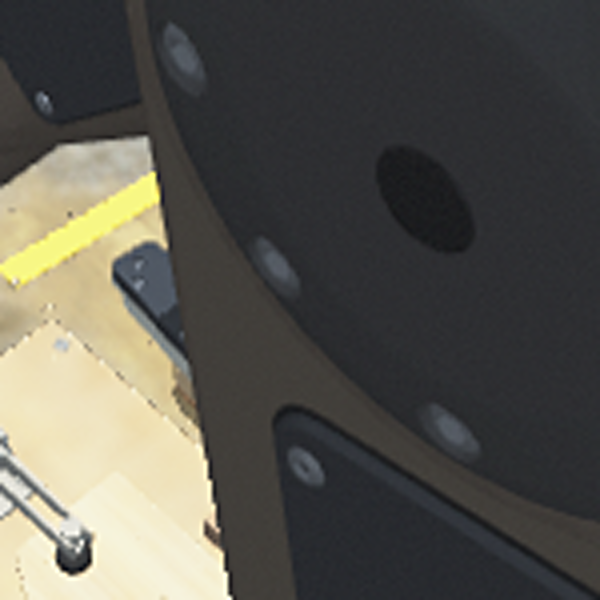

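The moment of +0.26 N m about y corresponds to about 1 N pushing back, so the fingers are on crate A and tipping it. I'll keep pushing.

Request:
step_arm(
  increments=[
    [[-0.007,0,0],[0,0,0],1],
    [[-0.014,0,0],[0,0,0],1],
    [[-0.021,0,0],[0,0,0],1],
    [[-0.027,0,0],[0,0,0],1],
    [[-0.033,0,0],[0,0,0],1],
    [[-0.039,0,0],[0,0,0],1],
    [[-0.045,0,0],[0,0,0],1],
    [[-0.05,0,0],[0,0,0],1],
    [[-0.05,0,0],[0,0,0],1],
  ],
)

```text
time_s: 10.8
tcp_pos: [0.5082, -0.1373, 0.042]
eef_rot: [-180.0, 0.0, 178.4]
contact_force: [-0.1, 0.3, -0.0]
gripper_width: 0.0006
```

```bash
python3 -c "
from h import *
s=cap('scene','scene11');t=cap('top','top11')
st=r.get_state();print(st['tcp_pos'],st['contact_force'],st['moment'],st['time_s'])
a=np.hstack([s['color'][130:280,200:350],t['color'][130:280,200:350]])
a=cv2.resize(a,(800,400),interpolation=2)
cv2.imwrite('pics/crop15.png',a[:,:,::-1])"
```

```text
[ 0.50728336 -0.13728014  0.04190297] [-0.58745588  0.45495655  0.39025551] [0.01395756 0.04979659 0.02580683] 10.9
```

View pics/crop15.png

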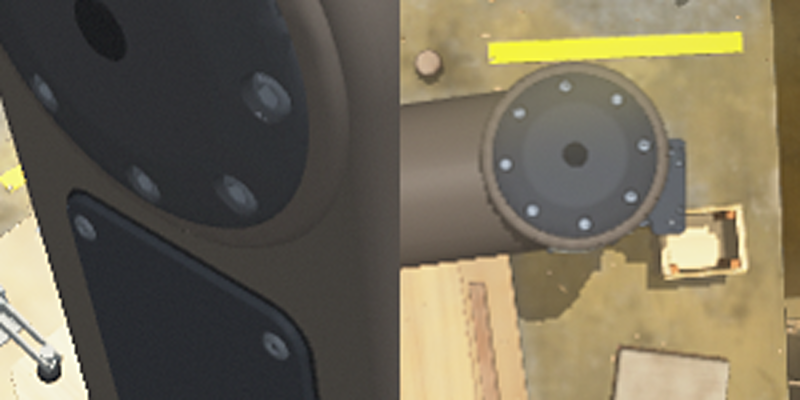

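Request:
step_arm(
  increments=[
    [[0.03,0,-0.04],[0,0,0],1],
    [[0.065,0,-0.08],[0,0,0],1],
    [[0.1,-0.03,-0.1],[0,0,-0.03],1],
    [[0.125,-0.06,-0.1],[0,0,-0.06],1],
    [[0.128,-0.09,-0.1],[0,0,-0.084],1],
    [[0.128,-0.12,-0.1],[0,0,-0.084],1],
    [[0.128,-0.123,-0.08],[0,0,-0.084],1],
    [[0.128,-0.123,-0.04],[0,0,-0.084],1],
    [[0.128,-0.123,-0.003],[0,0,-0.084],1],
    [[0.128,-0.123,-0.003],[0,0,-0.084],1],
  ],
)

```text
time_s: 11.9
tcp_pos: [0.372, -0.2557, 0.0414]
eef_rot: [179.8, -0.4, -176.9]
contact_force: [0.5, 0.2, 0.0]
gripper_width: 0.0003
```

```bash
python3 -c "
from h import *
s=cap('scene','scene12');t=cap('top','top12')
to([.42,-.2625,.045],-176.8)
a=np.hstack([s['color'][130:280,200:350],t['color'][130:280,200:350]])
a=cv2.resize(a,(800,400),interpolation=2)
cv2.imwrite('pics/crop16.png',a[:,:,::-1])"
```

```text
now [ 0.3758 -0.2568  0.0455] [-1.7999e+02 -9.0000e-02 -1.7677e+02] shift [-0.0438 -0.0082  0.0005] rot [-0.0001 -0.0016  0.0005] f [1.  0.6 0.7] w 0.0003 t 12.0
```

View pics/crop16.png

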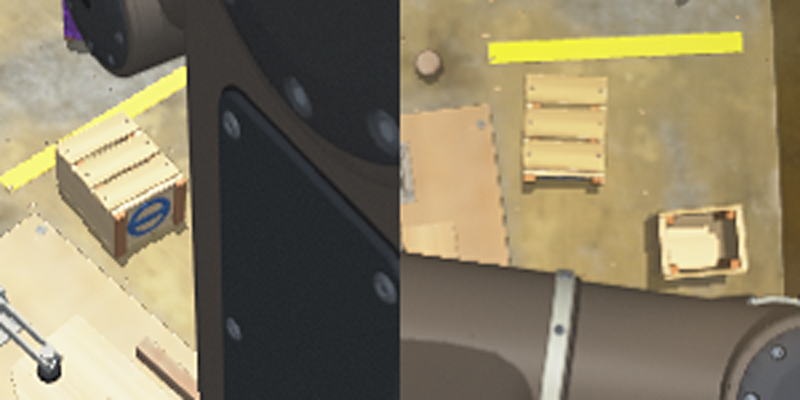

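Crate A (left) now lies with the blue stamp facing the robot, at about (150,215) in the left half of the crop, so A is the stamped crate. Now I'll tip B.

Request:
step_arm(
  increments=[
    [[-0.015,-0.008,0],[0,0,0],1],
    [[-0.03,-0.008,0],[0,0,0],1],
    [[-0.042,-0.008,0],[0,0,0],1],
    [[-0.049,-0.008,0],[0,0,0],1],
    [[-0.056,-0.008,0],[0,0,0],1],
    [[-0.063,-0.008,0],[0,0,0],1],
    [[-0.07,-0.008,0],[0,0,0],1],
    [[-0.077,-0.008,0],[0,0,0],1],
    [[-0.084,-0.008,0],[0,0,0],1],
    [[-0.09,-0.008,0],[0,0,0],1],
  ],
)

```text
time_s: 13.0
tcp_pos: [0.4671, -0.2596, 0.045]
eef_rot: [-180.0, 0.0, -176.8]
contact_force: [-0.1, -0.4, -0.1]
gripper_width: 0.0006
```

Request:
step_arm(
  increments=[
    [[-0.006,0,0],[0,0,0],1],
    [[-0.012,0,0],[0,0,0],1],
    [[-0.015,0,0],[0,0,0],1],
    [[-0.015,0,0],[0,0,0],1],
  ],
)

```text
time_s: 13.4
tcp_pos: [0.4817, -0.2587, 0.0449]
eef_rot: [180.0, -0.0, -176.8]
contact_force: [-0.6, 0.7, 0.4]
gripper_width: 0.0007
```

Request:
step_arm(
  increments=[
    [[0.04,0,0],[0,0,0],1],
    [[0.08,0.0,-0.03],[0,0,0],1],
    [[0.1,0.03,-0.07],[0,0,0],1],
    [[0.1,0.06,-0.1],[0,0,0],1],
    [[0.1,0.09,-0.1],[0,0,0],1],
    [[0.1,0.11,-0.1],[0,0,0.084],0.6],
    [[0.1,0.11,-0.1],[0,0,0.084],0.6],
  ],
)

```text
time_s: 14.1
tcp_pos: [0.375, -0.153, 0.1457]
eef_rot: [180.0, 0.1, 178.4]
contact_force: [0.9, 1.3, -0.8]
gripper_width: 0.0113
```

```bash
python3 -c "
from h import *
s=cap('scene','scene13');t=cap('top','top13')
to([.46,-.137,.06],178.4)
a=np.hstack([s['color'][130:280,200:350],t['color'][130:280,200:350]])
a=cv2.resize(a,(800,400),interpolation=2)
cv2.imwrite('pics/crop17.png',a[:,:,::-1])"
```

```text
now [ 0.3753 -0.1543  0.1453] [1.7999e+02 5.0000e-02 1.7853e+02] shift [-0.0841  0.0194  0.0854] rot [0.0001 0.0008 0.0023] f [-0.1  0.4 -0.2] w 0.019 t 14.2
```

View pics/crop17.png

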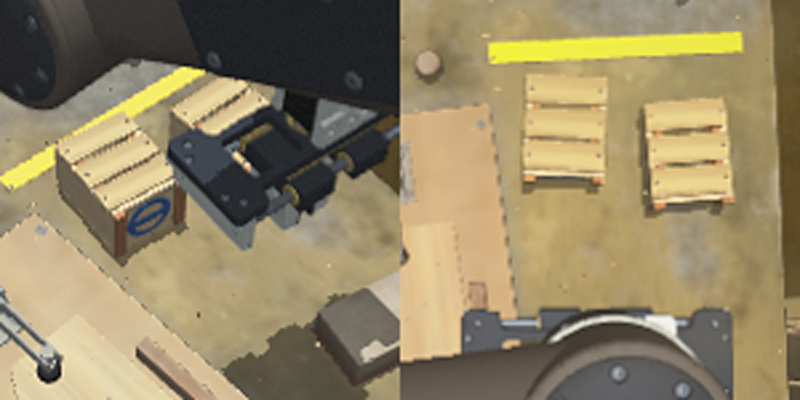

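Both crates now lie on their far sides. Next I'll measure crate A's underside edge and the push distance.

```bash
python3 -c "
from h import *
t=dict(np.load('pics/top13.npz'))
L=np.array([.6512,-.1936]);ya=.0209
ex=np.array([np.cos(ya),np.sin(ya)])
for nm,q in(('A',[(525,73),(608,77),(605,186),(523,184)]),('B',[(644,101),(726,97),(735,205),(652,209)])):
    P=np.array([onz(t,200+(a-400)/2.667,130+b/2.667,.06) for a,b in q])[:,:2]
    print(nm,P.round(3).tolist(),[np.linalg.norm(P[i]-P[(i+1)%4]).round(3) for i in range(4)],'line x',((P-L)@ex).round(3))
    d=(P[0]+P[1]-P[2]-P[3]);print('yaw',np.degrees(np.arctan2(d[1],d[0])), 'under mid',((P[2]+P[3])/2).round(4))
"
```

```text
A [[0.618, -0.106], [0.612, -0.183], [0.511, -0.177], [0.514, -0.102]] [np.float64(0.077), np.float64(0.101), np.float64(0.076), np.float64(0.103)] line x [-0.032 -0.039 -0.14  -0.135]
yaw -2.9393096851202807 under mid [ 0.5125 -0.1397]
B [[0.588, -0.216], [0.59, -0.293], [0.49, -0.297], [0.488, -0.22]] [np.float64(0.077), np.float64(0.101), np.float64(0.077), np.float64(0.1)] line x [-0.063 -0.063 -0.164 -0.164]
yaw 2.3801445474472405 under mid [ 0.4889 -0.2586]
```

Request:
step_arm(
  increments=[
    [[-0.035,0.015,0.03],[0,0,0],0.68],
    [[-0.07,0.018,0.07],[0,0,0],0.68],
    [[-0.08,0.018,0.11],[0,0,0],0.68],
    [[-0.085,0.018,0.14],[0,0,0],0.68],
    [[-0.085,0.018,0.15],[0,0,0],0.68],
    [[-0.085,0.018,0.157],[0,0,0],0.68],
    [[-0.085,0.018,0.157],[0,0,0],0.68],
  ],
)

```text
time_s: 14.9
tcp_pos: [0.4605, -0.1394, -0.0119]
eef_rot: [-180.0, -0.0, 178.4]
contact_force: [0.8, -0.6, 0.3]
gripper_width: 0.0279
```

```bash
python3 -c "
from h import *
s=cap('scene','scene14')
to([.49,-.139,-.012],178.0)
print(r.get_state()['moment'])
cv2.imwrite('pics/crop18.png',cv2.resize(s['color'][130:280,200:350],(600,600),interpolation=2)[:,:,::-1])"
```

```text
now [ 0.4611 -0.1392 -0.0111] [-1.8000e+02  5.0000e-02  1.7839e+02] shift [-0.0289  0.0011  0.0009] rot [-0.0001  0.0009  0.0068] f [-0.3 -0.   1.1] w 0.0277 t 14.95
[-0.01851386 -0.04312365  0.00946907]
```

View pics/crop18.png

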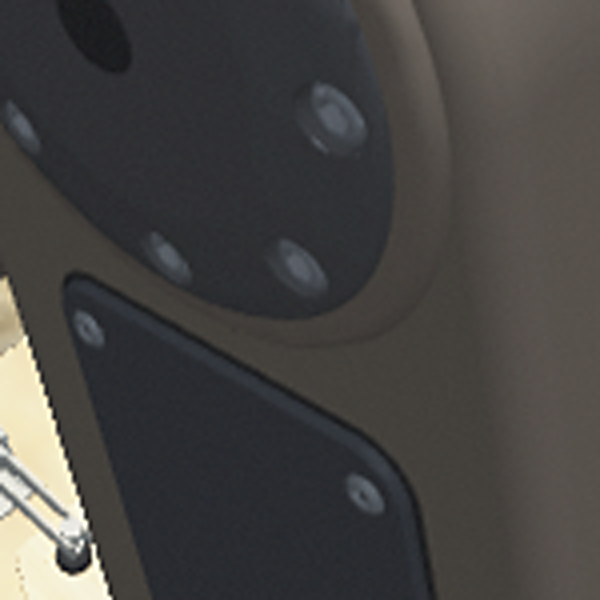

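There's no contact force at a reported z of -0.012, which confirms the fingertip offset. Now I'll make the first part of the push.

Request:
step_arm(
  increments=[
    [[-0.012,0,0],[0,0,0],0.68],
    [[-0.024,0,0],[0,0,0],0.68],
    [[-0.034,0,0],[0,0,0],0.68],
    [[-0.042,0,0],[0,0,0],0.68],
    [[-0.05,0,0],[0,0,0],0.68],
    [[-0.058,0,0],[0,0,0],0.68],
    [[-0.066,0,0],[0,0,0],0.68],
    [[-0.074,0,0],[0,0,0],0.68],
    [[-0.082,0,0],[0,0,0],0.68],
    [[-0.09,0,0],[0,0,0],0.68],
  ],
)

```text
time_s: 15.95
tcp_pos: [0.5515, -0.1414, -0.0121]
eef_rot: [180.0, -0.0, 178.4]
contact_force: [-0.7, -0.3, -1.9]
gripper_width: 0.0283
```

```bash
python3 -c "
from h import *
t=cap('top','top15')
st=r.get_state();print(st['tcp_pos'],st['contact_force'],st['moment'],st['time_s'])
cv2.imwrite('pics/crop19.png',cv2.resize(t['color'][130:280,200:350],(600,600),interpolation=2)[:,:,::-1])"
```

```text
[ 0.55305015 -0.14147911 -0.01192755] [ 1.57324232 -0.4051645   0.6152114 ] [-0.07785533 -0.21552534  0.06114417] 16.0
```

View pics/crop19.png

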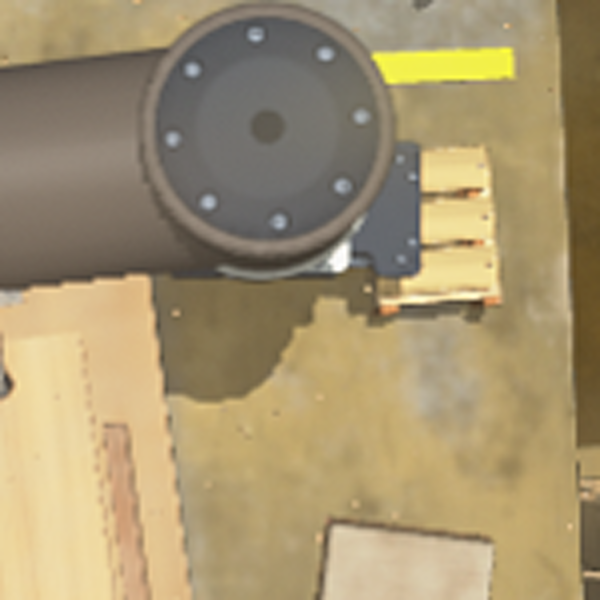

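Request:
step_arm(
  increments=[
    [[-0.008,0,0],[0,0,0],0.68],
    [[-0.016,0,0],[0,0,0],0.68],
    [[-0.024,0,0],[0,0,0],0.68],
    [[-0.032,0,0],[0,0,0],0.68],
    [[-0.04,0,0],[0,0,0],0.68],
    [[-0.048,0,0],[0,0,0],0.68],
    [[-0.056,0,0],[0,0,0],0.68],
    [[-0.062,0,0],[0,0,0],0.68],
    [[-0.068,0,0],[0,0,0],0.68],
    [[-0.072,0,0],[0,0,0],0.68],
  ],
)

```text
time_s: 17.0
tcp_pos: [0.6233, -0.1435, -0.012]
eef_rot: [-180.0, 0.0, 178.4]
contact_force: [-2.9, 0.2, 1.1]
gripper_width: 0.0282
```

```bash
python3 -c "
from h import *
t=cap('top','top16');s=cap('scene','scene16')
st=r.get_state();print(st['tcp_pos'],st['contact_force'],st['moment'],st['time_s'])
a=np.hstack([s['color'][80:230,150:300],t['color'][60:210,200:350]])
cv2.imwrite('pics/crop20.png',cv2.resize(a,(800,400),interpolation=2)[:,:,::-1])"
```

```text
[ 0.62368077 -0.14351734 -0.01193337] [-0.03531057  0.95918194  0.08650006] [-0.02418037  0.00176987  0.0112757 ] 17.1
```

View pics/crop20.png

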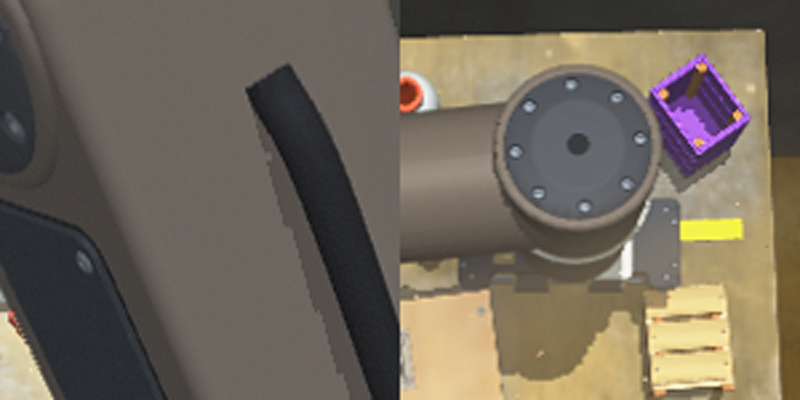

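Request:
step_arm(
  increments=[
    [[0.04,0,0],[0,0,0],0.68],
    [[0.085,0,-0.02],[0,0,0],0.68],
    [[0.13,0,-0.06],[0,0,0],0.68],
    [[0.175,0,-0.1],[0,0,0],0.68],
    [[0.22,0,-0.12],[0,0,0],0.68],
    [[0.23,0,-0.12],[0,0,0],0.68],
  ],
)

```text
time_s: 17.7
tcp_pos: [0.3918, -0.137, 0.1104]
eef_rot: [180.0, 0.3, 178.4]
contact_force: [1.7, 0.3, -0.0]
gripper_width: 0.0281
```

```bash
python3 -c "
from h import *
t=cap('top','top17');s=cap('scene','scene17')
st=r.get_state();print(st['tcp_pos'],st['time_s'])
cv2.imwrite('pics/crop21.png',cv2.resize(t['color'][70:210,200:340],(700,600),interpolation=2)[:,:,::-1])
cv2.imwrite('pics/s17.png',s['color'][:,:,::-1])"
```

```text
[ 0.39113655 -0.13686092  0.11011134] 17.8
```

View pics/crop21.png

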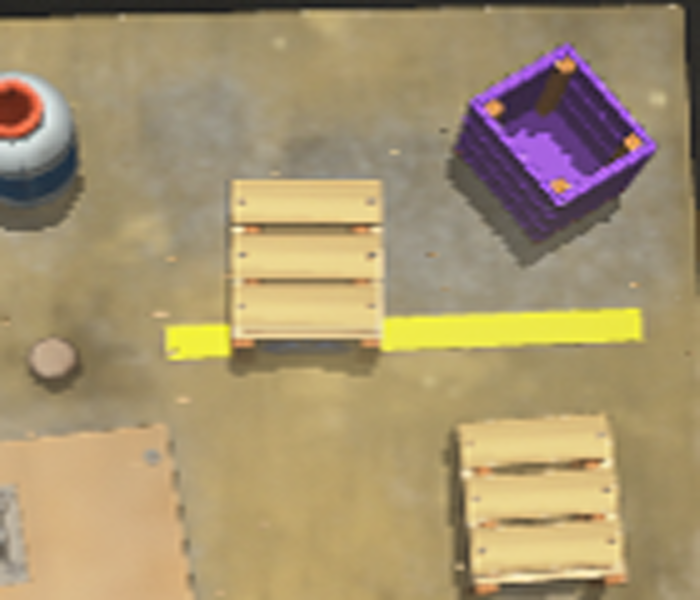

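View pics/s17.png

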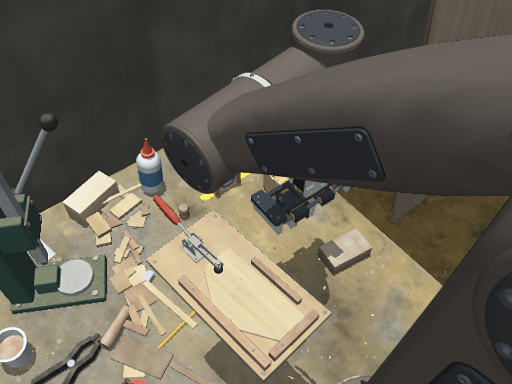

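```bash
cat > m.py <<'E'
from h import *
def meas(f,q):
    t=dict(np.load(f))
    L=np.array([.6512,-.1936]);ya=.0209
    ex=np.array([np.cos(ya),np.sin(ya)])
    P=np.array([onz(t,200+a/5,70+b/4.286,.06) for a,b in q])[:,:2]
    print(P.round(3).tolist(),[np.linalg.norm(P[i]-P[(i+1)%4]).round(3) for i in range(4)],'line x',((P-L)@ex).round(4))
E
python3 -c "
from m import *
meas('pics/top17.npz',[(232,179),(383,179),(382,346),(233,347)])
meas('pics/top17.npz',[(457,426),(608,415),(624,582),(474,592)])"
```

```text
[[0.733, -0.108], [0.731, -0.184], [0.632, -0.18], [0.634, -0.106]] [np.float64(0.076), np.float64(0.099), np.float64(0.074), np.float64(0.099)] line x [ 0.0837  0.08   -0.0186 -0.0156]
[[0.585, -0.216], [0.589, -0.291], [0.492, -0.295], [0.489, -0.221]] [np.float64(0.075), np.float64(0.097), np.float64(0.074), np.float64(0.096)] line x [-0.067  -0.0642 -0.161  -0.163 ]
```

Request:
step_arm(
  increments=[
    [[-0.04,0,0.02],[0,0,0],0.68],
    [[-0.08,0,0.05],[0,0,0],0.68],
    [[-0.12,0,0.085],[0,0,0],0.68],
    [[-0.15,0,0.11],[0,0,0],0.68],
    [[-0.17,0,0.122],[0,0,0],0.68],
    [[-0.19,0,0.122],[0,0,0],0.68],
    [[-0.21,0,0.122],[0,0,0],0.68],
    [[-0.222,0,0.122],[0,0,0],0.68],
    [[-0.23,0,0.122],[0,0,0],0.68],
  ],
)

```text
time_s: 18.7
tcp_pos: [0.6238, -0.1435, -0.0145]
eef_rot: [-180.0, 0.0, 178.4]
contact_force: [0.5, -0.6, -0.0]
gripper_width: 0.028
```

Request:
step_arm(
  increments=[
    [[-0.006,0,0],[0,0,0],0.68],
    [[-0.012,0,0],[0,0,0],0.68],
    [[-0.018,0,0],[0,0,0],0.68],
    [[-0.024,0,0],[0,0,0],0.68],
    [[-0.03,0,0],[0,0,0],0.68],
    [[-0.035,0,0],[0,0,0],0.68],
    [[-0.039,0,0],[0,0,0],0.68],
    [[-0.039,0,0],[0,0,0],0.68],
  ],
)

```text
time_s: 19.5
tcp_pos: [0.6626, -0.1446, -0.0138]
eef_rot: [-180.0, 0.0, 178.4]
contact_force: [0.1, 0.4, -1.0]
gripper_width: 0.0277
```

Request:
step_arm(
  increments=[
    [[0.04,0,0],[0,0,0],0.68],
    [[0.085,0,-0.02],[0,0,0],0.68],
    [[0.13,0,-0.06],[0,0,0],0.68],
    [[0.175,0,-0.1],[0,0,0],0.68],
    [[0.22,0,-0.13],[0,0,0],0.68],
    [[0.26,0,-0.14],[0,0,0],0.68],
    [[0.26,0,-0.14],[0,0,0],0.68],
  ],
)

```text
time_s: 20.2
tcp_pos: [0.3994, -0.1372, 0.1283]
eef_rot: [179.9, 0.2, 178.4]
contact_force: [0.3, 0.7, 0.1]
gripper_width: 0.0278
```

```bash
python3 -c "
from h import *
t=cap('top','top18')
st=r.get_state();print(st['tcp_pos'],st['contact_force'],st['time_s'])
cv2.imwrite('pics/crop22.png',cv2.resize(t['color'][70:210,200:340],(700,600),interpolation=2)[:,:,::-1])"
```

```text
[ 0.39944938 -0.13720196  0.12847388] [-2.72630959 -0.43151411 -0.47066047] 20.25
```

View pics/crop22.png

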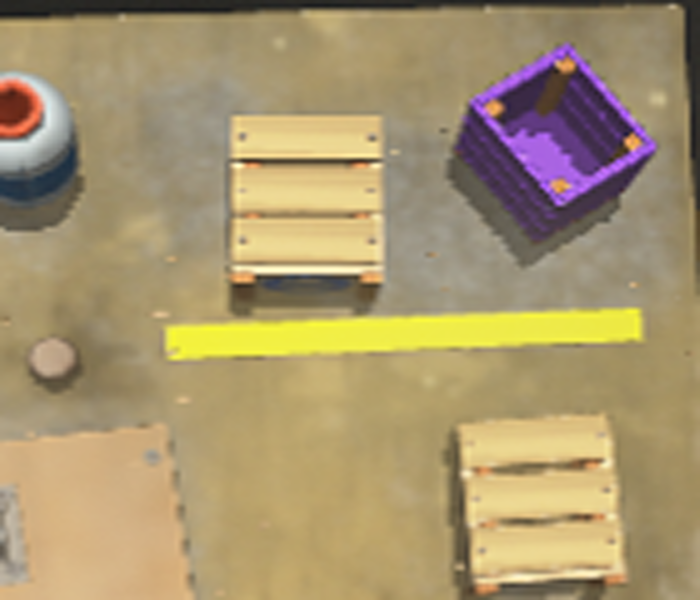

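```bash
python3 -c "
from m import *
meas('pics/top18.npz',[(231,114),(383,115),(382,282),(231,284)])
t=dict(np.load('pics/top18.npz'))
for a,b in((231,301),(382,299)): print('runner foot/shadow z0',onz(t,200+a/5,70+b/4.286,0).round(3))"
```

```text
[[0.772, -0.109], [0.769, -0.185], [0.67, -0.181], [0.671, -0.106]] [np.float64(0.077), np.float64(0.1), np.float64(0.075), np.float64(0.101)] line x [0.1227 0.1184 0.019  0.0214]
runner foot/shadow z0 [ 0.672 -0.105  0.   ]
runner foot/shadow z0 [ 0.671 -0.184 -0.   ]
```

```bash
python3 -c "
from h import *
t=cap('top','top19');s=dict(np.load('pics/top18.npz'))
print('moved px',int((cv2.absdiff(t['color'][70:208,200:340],s['color'][70:208,200:340]).max(2)>25).sum()), r.get_state()['contact_force'])
print(r.close_job())"
```

```text
moved px 1 [1.15118346 0.06546344 0.30979404]
the job is handed in; nothing more can be done
None
```

I pushed both crates over away from the robot. The left one carried the blue stamp, so I pushed it across the tape line and handed the job in at about 20 s. No verdict was reported.

**Last checks:**
- **Stamped crate:** it lies flat, with both ends of its underside 19–21 mm beyond the middle of the line. That is about 10 mm past the tape's far edge, and its top points onward.
- **Unstamped crate:** it lies with its underside about 162 mm short of the line.
- **Bystanders:** the bottle and knob look unmoved in the final top view, and the purple crate is untouched. I last saw the sanding block at 16 s, where its corner was within about 1 px of the start.
- **At hand-in:** two successive pictures showed nothing still moving, and the gripper was raised well clear of everything.

**What disagreed:**
- **Fingertip height:** the fingertips turned out to sit about 40 mm above the reported TCP. My first passes at both crates therefore went over their tops without touching them.
- **Unplanned contact:** while checking this, I appear to have pressed the gripper body on the unstamped crate's top edge with about 20 N, under the 40 N limit. The crate did not move. I then lowered the pushes to allow for the offset.

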